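# Set the tray stop to the yellow mark and clamp its cam lever, holding on

### The arm

A 6-joint arm with a two-finger parallel gripper is mounted at the origin on the work surface. World frame = base frame: x ahead of the robot, y to its left, z up, the work surface at z = 0. Lengths are in m, angles in rad, forces in N, time in s.
With the tool pointing down it reaches from about 0.25 to 0.775 m from the base axis. Payload 4 kg.
Tool frame: the origin (TCP) lies at the very end of the fingers, on their centre line; the grasp point (between the pads) lies 19 mm behind it; z points along the fingers, y is the line along which they close (so a half turn about z gives the same grasp; the last joint's range is limited). The gripper opens to 94 mm and grips with 3 to 60 N. Pads are 16 mm wide; open, the fingers measure 119 mm over their backs; the gripper's body (75 mm by 177 mm) begins 78 mm behind the grasp point.
Start: joints at [-1.21, 0.087, 1.371, -0, 1.684, -0.103], TCP at [0.246, -0.492, 0.206] pointing down, gripper open.
Joint ranges: [-3.1, 3.1], [-0.76, 2.03], [0.27, 2.55], [-1.08, 4.22], [0.17, 2.65], [-2.57, 2.57]. Speed limits (rad/s): [2.79, 2.79, 3.14, 3.14, 3.14, 3.14].

### API

Orientations are given as [roll, pitch, yaw] about the fixed x, y, z axes, in that order (R = Rz(yaw) Ry(pitch) Rx(roll)).
In Python, from bench import robot gives the robot as it stands. The module is installed in compiled form; this text tells all that it offers.
- The arm moves only by the tool move_arm, never from a script. Its argument "deltas" is one flat list of numbers, 7 for each row, row after row: the turn, a rotation vector about the tool's x, y, z in rad, then the shift along the tool's x, y, z in cm, then the closure, from -1 (fully open) to 1 (shut). A call has 1 to 8 rows; each row is the pose to reach, as a shift and turn from the pose commanded when the call began, along the tool's axes at that moment; what a row does not reach only later rows make up. A row lasts 1/10 s, in which the tool goes at most 50 mm and 8.59 degrees, less where a joint would pass 70% of its speed; a pose out of reach is approached as far as the arm can. A call with a gripper value outside its range is refused whole. The fingers move at their own pace and stop on an object; the grip force is fixed at half the most. Time passes only in rows, so rows that repeat a pose let the fingers close. It gives the time, the measured TCP pose, the force, the opening and the grip force at its end, in the units of the state.
- robot.get_obs(): the state, without advancing time (a new reading comes with each control period).
- robot.snapshot(name): name is "scene" or "top" or "wrist"; returns a dict with "image" (384x512x3 uint8, red, green, blue), "depth" (384x512 float32, m along the optical axis (not along the pixel's ray), 0 where there is no reading), "fov_y" (degrees; the focal length in pixels is half the picture's height over the tangent of half this angle, whatever the lens; pixels are square), "cx", "cy" (the principal point, pixels), "origin" and "orientation" of the camera in the world; the wrist camera has in their place "T_tool_cam" (4x4, takes a point from camera to tool coordinates, whose origin is the TCP and whose axes are the flange's). Camera axes: x right, y up, looking along -z (the intrinsics and any distortion apply to the point x, -y, -z); pixel columns grow to the right and rows downward; lengths in m; the calibration is good to about 2 mm. A picture is of the moment at which its call begins: read the wrist's pose just before it.
- robot.close_job(): hands the job in; it is judged then, once.
The state is a dict: "time": time; "joint_positions": joint angles; "qvel": joint speeds; "joint_torque": joint torques, N m; "tool_pos": TCP position; "ee_rot": TCP orientation; "wrist_force": force on the tool from outside, world axes, zero at the start; "wrist_torque": the same for the moment, N m; "width": finger opening in m; "finger_force": force on a finger pad.
Only numpy, scipy, OpenCV 4.12 (cv2) and the standard library are available. Lean on these libraries where they do the work, as an engineer would, in place of code of your own. Each camera call takes 0.05 s, during which the arm holds its last target. There are 200 camera calls.

### The job

Set up the tray stop for the next trays: with its red cam lever still open, push the sliding leg out by its black grip post until the leg's red pointer lies at the yellow mark (not the blue one) and pause there for a moment. Then squeeze the cam lever fully closed towards the grip post between the fingers, keeping the pointer at the yellow mark all the while, because the leg's spring pulls it back in and squeezing tends to drag it off. Finish while still holding: post and lever stay squeezed together in the fingers, lever shut, pointer at the yellow mark; leave the tray, the tape roll and the pepper alone.

Things in the scene. Friction and masses are not known exactly. Their poses are not given: they have to be found in the camera images.
- guide: The fixed part of the tray stop, screwed to the counter: a grey and aluminium channel 340 mm long, 90 mm wide. Origin on the counter, on the channel's middle line; x is the level direction in which the leg slides out, z is up. The channel runs from x = -200 to +140 mm; its two grey side walls are 30 mm high. A flat aluminium leg, 46 mm wide, top at z = 26 mm, slides between the walls.
- stop_plate (a point): Centre of the white stop plate at the leg's outer end, 227 mm ahead (+x) of the grip post's middle: 6 mm thick, 130 mm wide across the slide, its top 68 mm above the counter. It moves with the leg.
- leg (a joint): How far the leg has been slid out along the guide's +x, in m: 0 is fully in (its start), 0.17 the end stop. A spring always pulls it back in with about 3.6 N at 0, rising 1 N per 100 mm, and 1 N of friction opposes motion; let go, it runs back to 0.
- leg_index (a point): The tip line of the leg's red pointer (a red line 4 mm wide across the leg, reaching onto both grey walls). With the leg fully in it lies at x = -110 mm, y = 0, z = 30 mm in the guide's frame and it moves along the guide's +x with the leg.
- mark_yellow: The yellow mark: a yellow strip 6 mm wide (along the slide) on top of both grey walls. Its origin is the strip's middle, on the channel's middle line at the height of the wall tops (z = 30 mm); its x axis is the guide's x axis. The marks lie 45 to 140 mm ahead of the pointer's start.
- mark_blue: The blue mark, the same shape as the yellow one, for another tray size: not to be used. Which of the two is nearer changes.
- post_center (a point): The centre (half-way up) of the black upright grip post fixed on the leg, 59 mm above the counter and 50 mm ahead (+x) of leg_index; axes those of the guide. The post is 14 mm thick along the slide (x), 44 mm wide (y), and stands from z = 26 to z = 92 mm above the counter. Push its rear (-x) face to slide the leg out.
- lever (a joint): The red cam lever's angle in rad: 0 is closed (upright, parallel to the post), 0.56 fully open (leaning away from the post, to +x). It starts open at 0.46 to 0.55 and stays where it is left: moving it takes about 3 N at its bar. Its hinge is on the leg, 23 mm ahead (+x) of the post's middle and 34 mm above the counter, level and across the slide.
- lever_bar (a point): Centre of the round red bar at the lever's tip, 12 mm in diameter, 44 mm long across the slide (y), 50 mm from the hinge: 84 mm above the counter when closed, 77 to 79 mm when open. From the post's rear face to the bar's outer face is 58 to 62 mm at the start and 36 mm when the lever is closed.
- tray_mid (a point): Centre of the loose black tray, 180 x 120 x 28 mm: leave it alone.
- tape_roll_mid (a point): Centre of the loose roll of tape lying flat, 96 mm across, 24 mm high: leave it alone.
- pepper_mid (a point): Centre of the loose green pepper, about 150 mm long and 32 mm high: leave it alone.

How it is judged:
By the outcome, as a careful person would: the job done as asked, in the order asked, and still so for the second after the job is handed in, while the arm keeps its last pose, push and grip.
It also fails if it takes over 58 s, if anything falls off the work surface, if the arm or the gripper's body presses on something with over 40 N, if the wrist force passes 120 N, or if a joint passes its speed limit or range.

## Working session

There is one attempt and no reset: what is moved stays moved. The work goes in short steps, Python scripts to look and compute and a tool call to move; the robot and the scene stay as the last step left them, time stands still between calls to the robot, and variables do not carry over. Pictures are saved under pics/ and viewed, at most 10 in all, crops included, and the job is handed in when it is done.

Besides the shell and the picture viewer there is one more tool, called after "Emit:" by a JSON object that holds its "api" and its "payload". move_arm: Moves the arm, as the interface text tells. Its arguments: {"type":"object","properties":{"deltas":{"type":"array","items":{"type":"number"}}},"required":["deltas"]}

```bash
mkdir -p pics
cat > h.py <<'E'
import numpy as np,cv2
from scipy.spatial.transform import Rotation as R
from bench import robot
def snap(n,save=None):
    o=robot.get_obs(); s=robot.snapshot(n)
    if save: cv2.imwrite('pics/'+save,s['image'][:,:,::-1])
    s['obs']=o; return s
E
python3 - <<'E'
from h import *
for n in ('scene','top'):
    s=snap(n,n+'1.png'); print({k:v for k,v in s.items() if k not in('image','depth','obs')})
o=s['obs'];print(o)
a=cv2.imread('pics/scene1.png');b=cv2.imread('pics/top1.png')
E
```

```text
{'fov_y': 49.84447946407494, 'cx': 257.96484057521695, 'cy': 187.62836672326145, 'origin': array([0.86641943, 0.23591249, 0.69155516]), 'orientation': array([0.51722076, 0.00458578, 2.23180412])}
{'fov_y': 43.5433244907821, 'cx': 259.044504240217, 'cy': 191.2364761529245, 'origin': array([0.52407968, 0.02408813, 0.90790465]), 'orientation': array([ 0.09099674, -0.02607107, -1.54323585])}
{'time': 0.05, 'joint_positions': array([-1.21011568e+00,  8.79057435e-02,  1.37220634e+00, -6.09923207e-05,
        1.68358367e+00, -1.03107843e-01]), 'qvel': array([ 0.00019751, -0.00236241, -0.00091043, -0.00067445,  0.00151169,
       -0.00051835]), 'joint_torque': array([ 1.78305454e-03, -3.41538692e+01, -3.03594697e+01,  7.20367651e-02,
        3.05365969e-02, -9.34396121e-05]), 'tool_pos': array([ 0.24582055, -0.49141241,  0.20435539]), 'ee_rot': array([-3.13949448e+00, -1.56165438e-04,  4.63781528e-01]), 'wrist_force': array([-0.16604641,  0.67377174, -0.45921616]), 'wrist_torque': array([-0.05638044,  0.00353981,  0.02103058]), 'finger_force': 0.0, 'width': 0.0942324625871065}
```

View pics/top1.png

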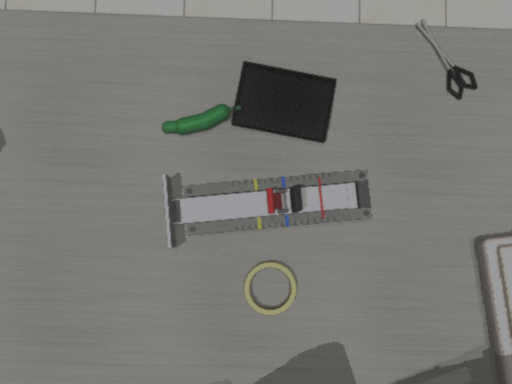

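View pics/scene1.png

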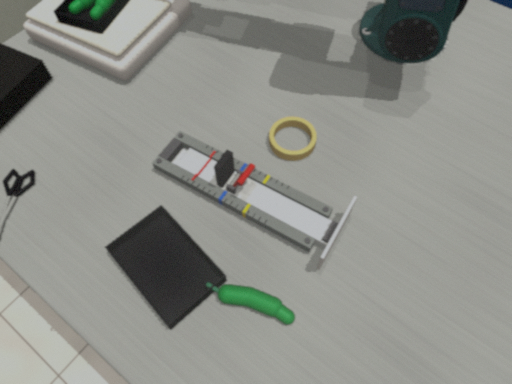

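The top view shows the guide with the leg sliding left: pointer at (321,197), post at (296,199), lever bar at (271,201), yellow mark at (256,184)/(260,223) and blue mark at (283,182)/(287,220). The scene view confirms this, and yellow is the further mark.

```bash
cat >> h.py <<'E'
from scipy import ndimage as nd
def cam(s):
    if 'T_tool_cam' in s:
        o=s['obs'];T=np.eye(4);T[:3,:3]=R.from_euler('xyz',o['ee_rot']).as_matrix();T[:3,3]=o['tool_pos']
        return T@s['T_tool_cam']
    T=np.eye(4);T[:3,:3]=R.from_euler('xyz',s['orientation']).as_matrix();T[:3,3]=s['origin'];return T
def ray(s,uv):
    uv=np.atleast_2d(uv).astype(float);T=cam(s);f=192/np.tan(np.radians(s['fov_y']/2))
    d=np.c_[(uv[:,0]-s['cx'])/f,-(uv[:,1]-s['cy'])/f,-np.ones(len(uv))]
    return T[:3,3],d@T[:3,:3].T
def plane(s,uv,z):
    o,d=ray(s,uv); return o+d*((z-o[2])/d[:,2])[:,None]
def tri(s1,p1,s2,p2):
    o1,d1=ray(s1,p1);o2,d2=ray(s2,p2);d1,d2=d1[0],d2[0]
    t=np.linalg.lstsq(np.c_[d1,-d2],o2-o1,rcond=None)[0]
    a,b=o1+t[0]*d1,o2+t[1]*d2;return (a+b)/2,np.linalg.norm(a-b)
def masks(s):
    h=cv2.cvtColor(s['image'],cv2.COLOR_RGB2HSV).astype(int);H,S,V=h[...,0],h[...,1],h[...,2]
    return dict(red=((H<8)|(H>172))&(S>110)&(V>70),yellow=(H>20)&(H<35)&(S>110)&(V>80),blue=(H>105)&(H<130)&(S>90)&(V>60))
def blobs(s,c,mn=6):
    l,n=nd.label(masks(s)[c],np.ones((3,3)));r=[]
    for i in range(1,n+1):
        y,x=np.where(l==i)
        if len(x)>=mn:r.append((len(x),x.mean(),y.mean(),x.min(),x.max(),y.min(),y.max()))
    return r
E
python3 - <<'E'
from h import *
np.set_printoptions(precision=4,suppress=True)
for n in('scene','top'):
    s=snap(n)
    for c in('red','yellow','blue'):
        for b in blobs(s,c): print(n,c,np.round(b,1),plane(s,b[1:3],.03)[0])
E
```

```text
scene red [ 16.  211.9 154.2 210.  214.  151.  157. ] [ 0.5669 -0.1135  0.03  ]
scene red [165.  244.5 174.7 234.  254.  164.  185. ] [ 0.5647 -0.0345  0.03  ]
scene red [ 17.  194.7 176.4 192.  198.  174.  179. ] [ 0.6245 -0.1061  0.03  ]
scene yellow [ 31.  265.9 178.9 263.  269.  175.  183. ] [0.5474 0.0026 0.03  ]
scene yellow [ 42.  245.3 209.3 242.  249.  204.  216. ] [0.6204 0.0119 0.03  ]
scene blue [ 78.  504.6   2.3 493.  511.    0.    7. ] [-0.215   0.1604  0.03  ]
scene blue [ 25.  243.  166.9 240.  246.  164.  170. ] [ 0.5528 -0.0477  0.03  ]
scene blue [ 41.  221.9 196.  218.  226.  191.  203. ] [ 0.6253 -0.0388  0.03  ]
top red [ 21.  319.2 182.9 318.  320.  178.  189. ] [ 0.6236 -0.1071  0.03  ]
top red [248.  273.  200.3 267.  280.  188.  212. ] [ 0.589  -0.0225  0.03  ]
top red [ 34.  321.4 206.1 320.  323.  191.  217. ] [ 0.5809 -0.1119  0.03  ]
top yellow [ 22.  255.5 184.5 254.  257.  180.  189. ] [0.6171 0.0103 0.03  ]
top yellow [ 22.  259.  222.5 258.  260.  218.  227. ] [0.5476 0.0019 0.03  ]
top blue [ 35.  282.9 181.7 281.  284.  177.  187. ] [ 0.6237 -0.04    0.03  ]
top blue [ 34.  286.7 219.9 285.  288.  215.  225. ] [ 0.5537 -0.0485  0.03  ]
```

Emit:
{"api": "move_arm", "payload": {"deltas": [0,0,0.1,15,-7.5,0,-1,0,0,0.2,25,-12.5,0,-1,0,0,0.342,40,-20,0,-1,0,0,0.342,50.9,-25.4,0,-1,0,0,0.342,50.9,-25.4,0,-1,0,0,0.342,50.9,-25.4,0,-1,0,0,0.342,50.9,-25.4,0,-1,0,0,0.342,50.9,-25.4,0,-1]}}

```text
time: 1.0
tool_pos: [0.4851, -0.1728, 0.2055]
ee_rot: [3.141, -0.0, 0.122]
wrist_force: [0.8, -0.3, -0.2]
width: 0.0939
finger_force: 0.0
```

Emit:
{"api": "move_arm", "payload": {"deltas": [0,0,0,11.9,-12.2,0,-1,0,0,0,11.9,-12.2,0,-1,0,0,0,11.9,-12.2,0,-1,0,0,0,11.9,-12.2,0,-1,0,0,0,11.9,-12.2,0,-1,0,0,0,11.9,-12.2,0,-1]}}

```text
time: 1.6
tool_pos: [0.5873, -0.0391, 0.2049]
ee_rot: [3.141, 0.001, 0.122]
wrist_force: [-0.0, -0.8, 0.5]
width: 0.0942
finger_force: 0.0
```

Run:
```python
from h import *
np.set_printoptions(precision=4,suppress=True)
s=snap('wrist','w1.png');print(s['obs']['tool_pos'],s['obs']['ee_rot'],s['fov_y'],s['cx'],s['cy'],s['T_tool_cam'])
for c in('red','yellow','blue'):
    for b in blobs(s,c,20): print(c,np.round(b,1),plane(s,b[1:3],.03)[0])
```

```text
[ 0.5873 -0.0391  0.2049] [3.1412 0.0014 0.1225] 67.57196345335235 249.9640629344261 193.3777298129964 [[ 0.0001  0.9659  0.259   0.0748]
 [ 1.     -0.     -0.0003 -0.0003]
 [-0.0003  0.259  -0.9659 -0.1792]
 [ 0.      0.      0.      1.    ]]
red [204.  307.4 176.8 305.  311.  147.  206. ] [ 0.5974 -0.1106  0.03  ]
red [772.  234.4 183.8 223.  248.  166.  206. ] [ 0.5771 -0.0204  0.03  ]
yellow [101.  213.2 148.3 211.  216.  139.  157. ] [0.6184 0.0101 0.03  ]
yellow [ 79.  215.  203.6 213.  217.  196.  211. ] [0.548  0.0016 0.03  ]
yellow [ 24.  220.1 254.3 212.  228.  253.  256. ] [ 0.4772 -0.0118  0.03  ]
yellow [166.  197.7 275.2 192.  212.  258.  292. ] [0.4417 0.016  0.03  ]
yellow [ 99.  252.7 276.2 243.  257.  260.  287. ] [ 0.4495 -0.0599  0.03  ]
blue [ 94.  255.  148.1 253.  257.  139.  157. ] [ 0.6248 -0.0406  0.03  ]
blue [ 84.  254.5 203.3 252.  257.  196.  211. ] [ 0.5545 -0.049   0.03  ]
```

View pics/w1.png

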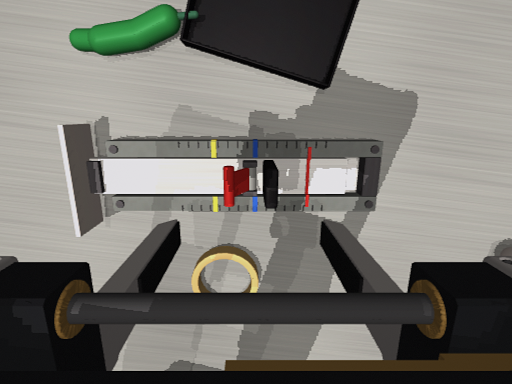

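The wrist view shows the pointer at (307,177), post at (270,184), bar at (229,186) and yellow mark at (213,148)/(215,204). Next I check the bar and post heights by triangulation.

Run:
```python
from h import *
np.set_printoptions(precision=4,suppress=True)
ux=np.array([-.1219,.9925,0]);ul=np.array([.9925,.1219,0])
w=snap('wrist');t=snap('top')
def barend(s,c0,c1):  # bar rect: red pixels in columns near the outer edge
    m=masks(s)['red'];m=nd.binary_opening(m,np.ones((3,3)));y,x=np.where(m)
    k=(x>=c0)&(x<c1);return [x[k].mean(),(y[k].min()+y[k].max())/2]
b1=barend(w,222,234);b2=barend(t,266,274);p,e=tri(w,b1,t,b2)
print('bar',b1,b2,p,e,'s',p@ux,'lat',p@ul)
def post(s,c0,c1,r0,r1):
    g=s['image'][r0:r1,c0:c1].max(2)<40;l,n=nd.label(g);k=1+np.argmax(nd.sum(g,l,range(1,n+1)));y,x=np.where(l==k)
    print('post px',x.min()+c0,x.max()+c0,y.min()+r0,y.max()+r0,len(x));return [x.mean()+c0,y.mean()+r0]
q1=post(w,257,285,155,212);q2=post(t,288,306,183,216)
p,e=tri(w,q1,t,q2);print('post',q1,q2,p,e,'s',p@ux,'lat',p@ul)
for s in(w,t):
  for z in(.06,.092):
    q=q1 if s is w else q2; P=plane(s,q,z)[0];print(z,P@ux,P@ul)
```

```text
<stdin>:7: RuntimeWarning: Mean of empty slice.
  ret = ret.dtype.type(ret / rcount)
Traceback (most recent call last):
ValueError: zero-size array to reduction operation minimum which has no identity
```

Run:
```python
from h import *
np.set_printoptions(precision=4,suppress=True)
ux=np.array([-.1219,.9925,0]);ul=np.array([.9925,.1219,0])
w=snap('wrist');t=snap('top');t['image']=cv2.imread('pics/top1.png')[:,:,::-1].copy()
def barend(s,c0,c1):
    m=masks(s)['red'];m=nd.binary_opening(m,np.ones((3,3)));y,x=np.where(m)
    k=(x>=c0)&(x<c1);return [x[k].mean(),(y[k].min()+y[k].max())/2]
b1=barend(w,222,234);b2=barend(t,266,274);p,e=tri(w,b1,t,b2)
print('bar',b1,b2,p,e,'s',p@ux,'lat',p@ul)
def post(s,c0,c1,r0,r1):
    g=s['image'][r0:r1,c0:c1].max(2)<40;l,n=nd.label(g);k=1+np.argmax(nd.sum(g,l,range(1,n+1)));y,x=np.where(l==k)
    print('post px',x.min()+c0,x.max()+c0,y.min()+r0,y.max()+r0,len(x));return [x.mean()+c0,y.mean()+r0]
q1=post(w,257,285,155,212);q2=post(t,288,306,183,216)
p,e=tri(w,q1,t,q2);print('post',q1,q2,p,e,'s',p@ux,'lat',p@ul)
```

```text
bar [np.float64(227.75632183908047), np.float64(186.0)] [np.float64(270.29931972789115), np.float64(200.0)] [ 0.5855 -0.0156  0.0796] 0.0007155652594298467 s -0.08689479593161349 lat 0.5792240089725877
post px 257 284 160 207 647
post px 293 293 208 209 2
post [np.float64(268.8578052550232), np.float64(183.41576506955178)] [np.float64(293.0), np.float64(208.5)] [ 0.5766 -0.065   0.0022] 0.005267644843988087 s -0.13474758983470594 lat 0.5643175562070186
```

Emit:
{"api": "move_arm", "payload": {"deltas": [0,0,0,0.1,-0.2,4,-1,0,0,0,0.1,-0.2,8,-1,0,0,0,0.1,-0.2,11,-1,0,0,0,0.1,-0.2,13,-1,0,0,0,0.1,-0.2,14.5,-1,0,0,0,0.1,-0.2,14.5,-1,0,0,0,0.1,-0.2,14.5,-0.7,0,0,0,0.1,-0.2,14.5,-0.7]}}

```text
time: 2.65
tool_pos: [0.5897, -0.0374, 0.0625]
ee_rot: [3.141, -0.003, 0.121]
wrist_force: [0.4, -0.2, 0.3]
width: 0.0822
finger_force: 0.0
```

Emit:
{"api": "move_arm", "payload": {"deltas": [0,0,0,0,-0.5,0.1,-0.7,0,0,0,0,-1.2,0.1,-0.7,0,0,0,0,-2.5,0.1,-0.7,0,0,0,0,-4.5,0.1,-0.7,0,0,0,0,-6.5,0.1,-0.7,0,0,0,0,-8.5,0.1,-0.7,0,0,0,0,-10,0.1,-0.7,0,0,0,0,-11,0.1,-0.7]}}

```text
time: 3.45
tool_pos: [0.5759, 0.0713, 0.0606]
ee_rot: [3.137, -0.003, 0.122]
wrist_force: [1.0, -7.0, 1.2]
width: 0.08
finger_force: 3.4
```

```bash
cat >> h.py <<'E'
ux=np.array([-.1219,.9925,0]);ul=np.array([.9925,.1219,0])
def look(save=None):
    s=snap('wrist',save);o=s['obs'];print('tcp s %.4f lat %.4f z %.4f w %.4f'%(o['tool_pos']@ux,o['tool_pos']@ul,o['tool_pos'][2],o['width']),np.round(o['wrist_force'],1),np.round(o['ee_rot'],3),o['finger_force'],o['time'])
    for c in('red','yellow','blue'):
        for b in blobs(s,c,20):
            P=plane(s,b[1:3],.03)[0]
            if abs(P@ul-.579)<.06: print(c,np.round(b,1),'s %.4f lat %.4f'%(P@ux,P@ul))
E
python3 -c "from h import *; look('w2.png')"
```

```text
tcp s 0.0005 lat 0.5803 z 0.0606 w 0.0800 [ 1.  -7.   1.2] [ 3.137e+00 -3.000e-03  1.220e-01] 3.3661841601133347 3.45
red [459.  356.8 209.4 350.  365.  170.  255. ] s -0.0817 lat 0.5861
red [2387.   237.8  237.5  219.   262.   204.   281. ] s 0.0102 lat 0.5629
yellow [273.  338.6 171.  330.  344.  156.  186. ] s -0.0653 lat 0.6161
blue [275.  407.  170.9 394.  413.  156.  186. ] s -0.1162 lat 0.6161
blue [121.  395.8 254.1 391.  400.  247.  261. ] s -0.1168 lat 0.5482
```

View pics/w2.png

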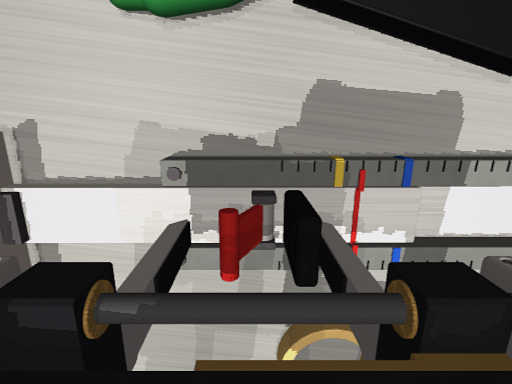

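The wrist view shows the post pushed by the rear finger: pointer at (361,180) on the far wall, 16 mm short of the yellow mark at (339,171). The lever at (230,245) is still open.

Emit:
{"api": "move_arm", "payload": {"deltas": [0,0,0,0,-0.6,0,-0.7,0,0,0,0,-1.2,0,-0.7,0,0,0,0,-1.5,0,-0.7,0,0,0,0,-1.62,0,-0.7,0,0,0,0,-1.62,0,-0.7,0,0,0,0,-1.62,0,-0.7]}}

```text
time: 4.1
tool_pos: [0.574, 0.087, 0.0607]
ee_rot: [3.138, -0.002, 0.122]
wrist_force: [2.3, -5.2, 2.1]
width: 0.0798
finger_force: 2.5
```

```bash
python3 -c "
from h import *; look('w3.png')
a=cv2.imread('pics/w3.png')[130:300,200:440];cv2.imwrite('pics/w3c.png',cv2.resize(a,None,fx=3,fy=3))"
```

```text
tcp s 0.0164 lat 0.5803 z 0.0607 w 0.0798 [ 2.3 -5.2  2.1] [ 3.138e+00 -2.000e-03  1.220e-01] 2.5451722741127014 4.1
red [454.  356.9 210.  350.  366.  170.  255. ] s -0.0659 lat 0.5856
red [2389.   237.9  237.4  219.   262.   204.   281. ] s 0.0260 lat 0.5630
yellow [182.  359.3 167.1 350.  366.  156.  186. ] s -0.0645 lat 0.6190
blue [279.  428.5 170.9 416.  435.  156.  186. ] s -0.1163 lat 0.6160
blue [115.  415.7 254.5 411.  420.  248.  261. ] s -0.1168 lat 0.5479
```

View pics/w3c.png

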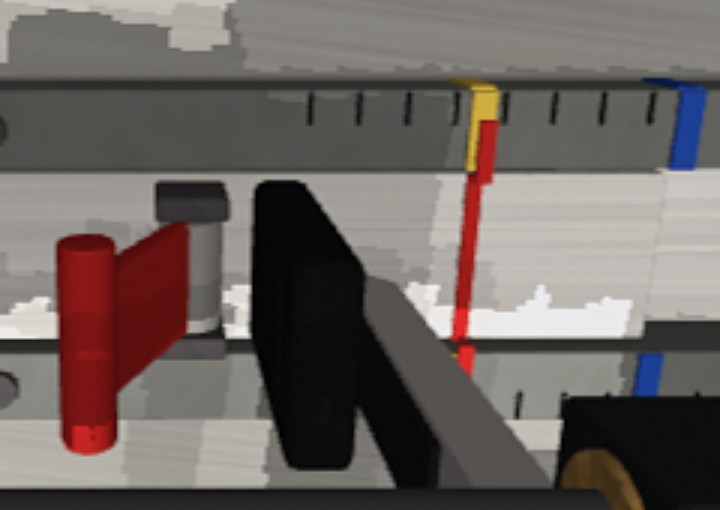

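Crop: the pointer lies on the yellow strip at far wall (487,150) and near wall (466,362), about 0.6 mm behind its middle. I nudge it forward and pause.

Emit:
{"api": "move_arm", "payload": {"deltas": [0,0,0,0,-0.07,0,-0.7,0,0,0,0,-0.07,0,-0.7,0,0,0,0,-0.07,0,-0.7,0,0,0,0,-0.07,0,-0.7,0,0,0,0,-0.07,0,-0.7,0,0,0,0,-0.07,0,-0.7,0,0,0,0,-0.07,0,-0.7,0,0,0,0,-0.07,0,-0.7]}}

```text
time: 4.95
tool_pos: [0.574, 0.0875, 0.0607]
ee_rot: [3.138, -0.002, 0.121]
wrist_force: [1.1, -5.5, 2.5]
width: 0.08
finger_force: 2.7
```

```bash
python3 -c "from h import *; look()"
```

```text
tcp s 0.0169 lat 0.5804 z 0.0607 w 0.0800 [ 1.1 -5.5  2.5] [ 3.138e+00 -2.000e-03  1.210e-01] 2.7271901071071625 4.95
red [449.  356.9 210.2 350.  365.  170.  255. ] s -0.0654 lat 0.5854
red [2388.   237.9  237.5  219.   262.   204.   281. ] s 0.0265 lat 0.5630
yellow [168.  360.  166.4 351.  366.  156.  186. ] s -0.0645 lat 0.6195
blue [271.  429.1 171.  417.  435.  156.  186. ] s -0.1163 lat 0.6160
blue [116.  416.4 254.5 412.  421.  248.  261. ] s -0.1169 lat 0.5479
```

Emit:
{"api": "move_arm", "payload": {"deltas": [0,0,0,0,0.09,0,-0.66,0,0,0,0,0.19,0,-0.62,0,0,0,0,0.28,0,-0.58,0,0,0,0,0.38,0,-0.54,0,0,0,0,0.47,0,-0.5,0,0,0,0,0.56,0,-0.46,0,0,0,0,0.66,0,-0.42,0,0,0,0,0.66,0,-0.42]}}

```text
time: 5.8
tool_pos: [0.5745, 0.0818, 0.0602]
ee_rot: [3.14, -0.002, 0.122]
wrist_force: [1.1, -4.3, 3.9]
width: 0.0668
finger_force: 2.7
```

```bash
python3 -c "from h import *; look()"
```

```text
tcp s 0.0111 lat 0.5802 z 0.0602 w 0.0668 [ 1.1 -4.3  3.9] [ 3.14e+00 -2.00e-03  1.22e-01] 2.7188649773597717 5.8
red [386.  348.9 205.8 342.  356.  170.  243. ] s -0.0644 lat 0.5890
red [2470.   227.8  237.4  208.   253.   205.   281. ] s 0.0288 lat 0.5630
red [ 78.  346.6 251.9 344.  350.  245.  262. ] s -0.0660 lat 0.5504
yellow [138.  353.3 164.1 345.  359.  156.  186. ] s -0.0648 lat 0.6211
blue [278.  422.2 170.9 411.  429.  156.  186. ] s -0.1164 lat 0.6160
blue [119.  409.7 254.4 405.  414.  247.  261. ] s -0.1168 lat 0.5481
```

Emit:
{"api": "move_arm", "payload": {"deltas": [0,0,0,0,0.14,0,-0.39,0,0,0,0,0.21,0,-0.36,0,0,0,0,0.28,0,-0.33,0,0,0,0,0.35,0,-0.3,0,0,0,0,0.42,0,-0.27,0,0,0,0,0.49,0,-0.24,0,0,0,0,0.56,0,-0.21,0,0,0,0,0.56,0,-0.21]}}

```text
time: 6.65
tool_pos: [0.5745, 0.0769, 0.0595]
ee_rot: [-3.141, -0.0, 0.122]
wrist_force: [1.3, -4.5, 2.2]
width: 0.0571
finger_force: 7.5
```

```bash
python3 -c "from h import *; look()"
```

```text
tcp s 0.0063 lat 0.5796 z 0.0595 w 0.0571 [ 1.3 -4.5  2.2] [-3.141 -0.     0.122] 7.542205229401588 6.65
red [487.  342.6 215.2 337.  350.  169.  263. ] s -0.0647 lat 0.5810
red [2502.   221.9  237.4  202.   247.   204.   281. ] s 0.0285 lat 0.5627
yellow [147.  347.  163.4 338.  353.  155.  185. ] s -0.0646 lat 0.6212
yellow [ 21.  341.4 266.  339.  343.  264.  270. ] s -0.0674 lat 0.5377
blue [283.  416.3 169.8 403.  423.  155.  185. ] s -0.1161 lat 0.6164
blue [123.  404.4 254.1 400.  409.  247.  261. ] s -0.1168 lat 0.5482
```

Emit:
{"api": "move_arm", "payload": {"deltas": [0,0,0,0,0.14,0,-0.18,0,0,0,0,0.22,0,-0.15,0,0,0,0,0.3,0,-0.12,0,0,0,0,0.38,0,-0.09,0,0,0,0,0.45,0,-0.06,0,0,0,0,0.52,0,-0.03,0,0,0,0,0.59,0,0,0,0,0,0,0.59,0,0]}}

```text
time: 7.5
tool_pos: [0.5753, 0.0708, 0.0595]
ee_rot: [3.141, -0.0, 0.122]
wrist_force: [1.8, -4.7, 2.8]
width: 0.0473
finger_force: 5.8
```

```bash
python3 -c "from h import *; look()"
```

```text
tcp s 0.0001 lat 0.5796 z 0.0595 w 0.0473 [ 1.8 -4.7  2.8] [ 3.141 -0.     0.122] 5.841260924935341 7.5
red [508.  336.3 214.9 330.  344.  169.  263. ] s -0.0660 lat 0.5812
red [2014.   224.5  241.1  210.   242.   204.   285. ] s 0.0204 lat 0.5595
yellow [177.  338.2 165.8 330.  344.  155.  186. ] s -0.0645 lat 0.6194
yellow [ 79.  330.3 259.5 328.  333.  247.  270. ] s -0.0641 lat 0.5434
blue [281.  408.  169.7 395.  414.  155.  185. ] s -0.1161 lat 0.6164
blue [118.  396.6 254.3 392.  401.  247.  261. ] s -0.1168 lat 0.5480
```

Emit:
{"api": "move_arm", "payload": {"deltas": [0,0,0,0,0.01,0,0.03,0,0,0,0,0.08,0,0.06,0,0,0,0,0.15,0,0.09,0,0,0,0,0.22,0,0.12,0,0,0,0,0.29,0,0.15,0,0,0,0,0.36,0,0.18,0,0,0,0,0.4,0,0.2,0,0,0,0,0.4,0,0.2]}}

```text
time: 8.35
tool_pos: [0.5758, 0.0667, 0.0595]
ee_rot: [3.141, -0.0, 0.122]
wrist_force: [2.2, -5.1, 3.4]
width: 0.0379
finger_force: 5.3
```

```bash
python3 -c "from h import *; look()"
```

```text
tcp s -0.0040 lat 0.5796 z 0.0595 w 0.0379 [ 2.2 -5.1  3.4] [ 3.141 -0.     0.122] 5.333363078534603 8.35
red [484.  330.2 214.3 325.  338.  169.  261. ] s -0.0654 lat 0.5818
red [1554.   228.3  245.5  218.   238.   204.   286. ] s 0.0134 lat 0.5558
yellow [162.  332.7 164.8 325.  339.  155.  185. ] s -0.0645 lat 0.6201
yellow [ 27.  324.1 254.1 323.  325.  247.  261. ] s -0.0630 lat 0.5482
blue [279.  402.4 169.8 390.  409.  155.  185. ] s -0.1162 lat 0.6164
blue [131.  391.6 254.6 387.  396.  247.  264. ] s -0.1169 lat 0.5477
```

Emit:
{"api": "move_arm", "payload": {"deltas": [0,0,0,0,0.05,0,0.22,0,0,0,0,0.09,0,0.24,0,0,0,0,0.09,0,0.27,0,0,0,0,0.09,0,0.3,0,0,0,0,0.09,0,0.35,0,0,0,0,0.09,0,0.4,0,0,0,0,0.09,0,0.5,0,0,0,0,0.09,0,0.5]}}

```text
time: 9.2
tool_pos: [0.5759, 0.0656, 0.0595]
ee_rot: [3.14, -0.0, 0.122]
wrist_force: [3.5, -6.1, 3.3]
width: 0.0346
finger_force: 30.0
```

```bash
python3 -c "
from h import *; look('w8.png')
a=cv2.imread('pics/w8.png')[130:300,180:420];cv2.imwrite('pics/w8c.png',cv2.resize(a,None,fx=3,fy=3))"
```

```text
tcp s -0.0051 lat 0.5796 z 0.0595 w 0.0346 [ 3.5 -6.1  3.3] [ 3.14  -0.     0.122] 30.000195801258087 9.2
red [476.  328.3 214.3 323.  335.  169.  261. ] s -0.0652 lat 0.5818
red [1526.   229.6  245.9  219.   239.   205.   286. ] s 0.0112 lat 0.5554
yellow [156.  331.3 164.5 324.  337.  155.  186. ] s -0.0646 lat 0.6203
yellow [ 21.  322.6 254.4 322.  323.  247.  261. ] s -0.0629 lat 0.5479
blue [281.  400.8 169.7 388.  407.  155.  185. ] s -0.1161 lat 0.6164
blue [149.  389.9 255.9 385.  394.  247.  267. ] s -0.1169 lat 0.5466
```

View pics/w8c.png

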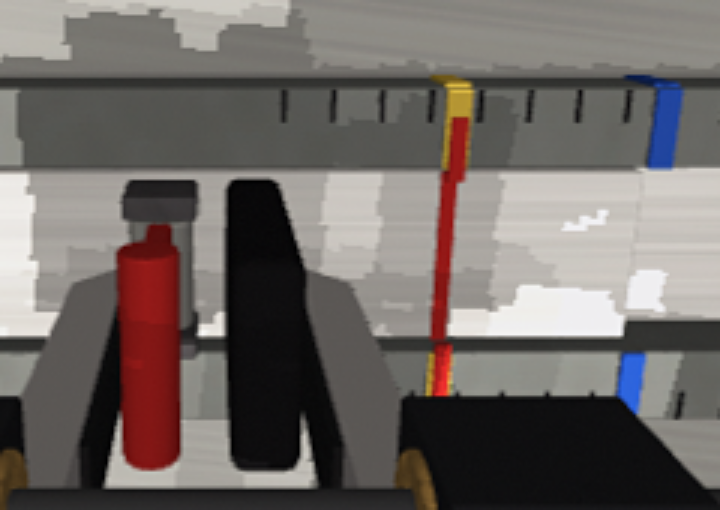

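The crop shows the lever upright and squeezed against the post between the fingers, with the pointer centred on the yellow mark at far wall (458,145) and near wall (442,370). After a brief settle I check again and hand in.

Emit:
{"api": "move_arm", "payload": {"deltas": [0,0,0,0,0,0,0.5,0,0,0,0,0,0,0.5,0,0,0,0,0,0,0.5,0,0,0,0,0,0,0.5,0,0,0,0,0,0,0.5]}}

```text
time: 9.75
tool_pos: [0.5759, 0.0656, 0.0595]
ee_rot: [3.14, -0.0, 0.122]
wrist_force: [2.9, -5.6, 3.2]
width: 0.035
finger_force: 30.0
```

```bash
python3 -c "
from h import *; look(); print(robot.close_job())"
```

```text
tcp s -0.0051 lat 0.5796 z 0.0595 w 0.0350 [ 2.9 -5.6  3.2] [ 3.14  -0.     0.122] 30.00014752149582 9.75
red [473.  328.3 214.3 323.  335.  169.  261. ] s -0.0651 lat 0.5818
red [1530.   229.6  245.7  219.   239.   204.   286. ] s 0.0112 lat 0.5556
yellow [156.  331.3 164.5 324.  337.  155.  186. ] s -0.0646 lat 0.6203
yellow [ 21.  322.6 254.4 322.  323.  247.  261. ] s -0.0629 lat 0.5479
blue [281.  400.8 169.7 388.  407.  155.  185. ] s -0.1161 lat 0.6165
blue [148.  390.  255.9 385.  394.  247.  267. ] s -0.1169 lat 0.5466
the job is handed in; nothing more can be done
None
```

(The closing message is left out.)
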